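# Try the locking sleeve of the large air coupler

## Task

Check that the locking sleeve of the larger of the two bench air couplers works: pull the grooved steel sleeve fully back along its barrel toward the grey block, hold it there for a moment, then let go of it so that its spring snaps it forward to its home position. Do not work the smaller coupler's sleeve.

Things in the scene. Friction and masses are not known exactly. Their poses are not given: they have to be found in the camera images.
- large_sleeve (a joint): Grooved steel spring sleeve (34 mm diameter, 40 mm long, axis level) round the brass barrel of the large quick coupler, which is bolted down: dark foot plate, upright grey block 97 mm high, barrel with open mouth toward the robot's side. Value: m pulled back from home (0) toward the block; stop at 0.018. Spring: 4 N at home, 10 N at the stop. The couplers differ in size only and swap left and right.
- large_grip (a point): Centre of the large sleeve, on its axis, 70 mm above the bench; moves with it. x: level, from the mouth to the grey block, the way the sleeve is pulled; z up, y across. Grip from above across y: free for 60 mm either side. Sleeve at home, the block begins 68 mm along +x and rises 27 mm above the axis. Foot plate below: 10 mm thick.
- small_sleeve (a joint): The same sleeve on the small coupler, about two thirds the size: 23 mm diameter, 27 mm long, axis 48 mm above the bench, grey block 66 mm high. Leave it alone. Value: m pulled back from home (0); stop at 0.012.
- small_grip (a point): Centre of the small sleeve, on its axis, 48 mm above the bench; x from mouth to block, z up.
Mind the look-alikes: they are no part of the job. What is shaped like the part that bears small_sleeve but purple is not meant.

How it is judged:
On the way, in this order (a step that is already met when the one before it is completed fails the run):
1. the large sleeve is pulled back (more than 12 of its 18 mm) and held there for 0.2 s (value of joint large_sleeve above 0.012 m), for 0.2 s.
2. the large sleeve is let go and snaps forward (faster than 0.1 m/s) (velocity of joint large_sleeve below -0.1 m/s).
At the end, for the whole second after the job is handed in: The large sleeve has been pulled back, held, let go and is home again within 2 mm; the small sleeve is home within 2 mm (value of joint each of large_sleeve, small_sleeve below 0.002 m); the robot touches nothing.
It fails at once if the small coupler's sleeve is pulled back by more than 4 mm (value of joint small_sleeve above 0.004 m).
It also fails if it takes over 32 s, if anything falls off the work surface, if the arm or the gripper's body presses on something with over 40 N, if the wrist force passes 120 N, or if a joint passes its speed limit or range.

## Robot

A 7-joint arm with a two-finger parallel gripper is mounted at the origin on the work surface; the furniture and walls round the work are solid. World frame = base frame: x ahead of the robot, y to its left, z up, the work surface at z = 0. Lengths are in m, angles in rad, forces in N, time in s.
With the tool pointing down it reaches from about 0.425 to 0.875 m from the base axis. Payload 4.7 kg.
Tool frame: the origin (TCP) lies at the centre of the arm's flange, where the gripper is bolted on; the fingertips stand tip_extent ahead of it and the grasp point (between the pads) lies 155 mm ahead of it (tip_extent is the distance from the TCP to the fingertips, in m); z points along the fingers, x is the direction in which the jaws open and shut, and the axes are right-handed (so a half turn about z gives the same grasp; the last joint's range is limited). The gripper opens to 85 mm and grips with 20 to 120 N. Pads are 22 mm wide; open, the fingers measure 114 mm over their backs; the gripper's body (76 mm by 85 mm) begins 54 mm behind the grasp point. The pads swing forward as they close: fully open they stand 13 mm farther back than shut.
Start: joints at [-1.189, 0.321, -0.07, 1.45, 0.023, 1.371, -0.057], TCP at [0.234, 0.607, 0.405] pointing down, gripper open.
Joint ranges: [-2.86, 2.86], [-0.3, 2.09], [-1.38, 1.24], [0.06, 2.45], [-1.56, 4.7], [0.09, 2.05], [-2.69, 2.69]. Speed limits (rad/s): [2.57, 2.57, 3.14, 3.14, 3.14, 3.14, 3.14].

## Interface

Orientations are given as a rotation vector (axis times angle).
In Python, from plant import read_state, get_image, camera_params, close_job, tip_extent gives the robot as it stands.
- The arm moves only by the tool servo_tool, never from a script. Its argument "steps" is one flat list of numbers, 7 for each row, row after row: the shift along the tool's x, y, z in m, then the turn, a rotation vector about the tool's x, y, z in degrees, then the finger opening in m, from 0 to 0.0854. A call has 1 to 8 rows; each row shifts and turns the commanded pose from where the row before left it, along the tool's axes as they then stand; what a row does not reach is not made up. A row lasts 1/10 s, in which the tool goes at most 50 mm and 8.59 degrees, less where a joint would pass 70% of its speed; a pose out of reach is approached as far as the arm can. A call with a gripper value outside its range is refused whole. The fingers move at their own pace and stop on an object; "grip_force" is the grip in N (left out, the last holds). Time passes only in rows, so rows that do not move let the fingers close. It gives the time, the measured TCP pose, the force and the opening at its end, in the units of the state.
- read_state(): the state, without advancing time (a new reading comes with each control period).
- get_image(name): name is "scene" or "side" or "wrist"; returns (picture, depth): 420x560x3 uint8, red, green, blue; 420x560 float32, m along the optical axis (not along the pixel's ray), 0 where there is no reading.
- camera_params(name): a dict with "mtx" (3x3 intrinsics, pixels), "world_to_cam" (4x4, takes a point from world to camera coordinates); the wrist camera has in their place "mount" (4x4, takes a point from camera to tool coordinates, whose origin is the TCP and whose axes are the tool frame's). Camera axes: x right, y down, z forward; pixel columns grow to the right and rows downward; lengths in m; the calibration is good to about 2 mm. A picture is of the moment at which its call begins: read the wrist's pose just before it. camera_params takes no time and is no camera call.
- close_job(): hands the job in, once; it reports no verdict.
The state is a dict: "time": time; "joint_positions": joint angles; "qvel": joint speeds; "effort": joint torques, N m; "tool_pos": TCP position; "tool_rot": TCP orientation; "wrist_force": force on the tool from outside, world axes, zero at the start; "moment": the same for the moment, N m; "gripper_width": finger opening in m.
Only numpy, scipy, OpenCV 4.12 (cv2) and the standard library are available. Lean on these libraries where they do the work, as an engineer would, in place of code of your own. Each camera call takes 0.05 s, during which the arm holds its last target.

## Working session

There is one attempt and no reset: what is moved stays moved. The work goes in short steps, Python scripts to look and compute and a tool call to move; the robot and the scene stay as the last step left them, time stands still between calls to the robot, and variables do not carry over. Pictures are saved under pics/ and viewed, and the job is handed in when it is done.

Besides the shell and the picture viewer there is one more tool, called after "Request:" by a JSON object that holds its "fn" and its "kwargs". servo_tool: Moves the arm, as the interface text tells. Its arguments: {"type":"object","properties":{"steps":{"type":"array"},"grip_force":{"type":"number"}},"required":["steps"]}

```bash
mkdir -p pics; cat > h.py <<'E'
import numpy as np,cv2
from plant import *
E
python3 - <<'E'
from h import *
for n in("scene","side","wrist"):
    s=read_state()
    im,d=get_image(n); cv2.imwrite(f"pics/{n}0.png",im[...,::-1]); np.savez(f"{n}0.npz",im=im,d=d,p=s["tool_pos"],r=s["tool_rot"])
    print(n,camera_params(n))
s=read_state();print(s,tip_extent if not callable(tip_extent) else tip_extent())
E
```

```text
scene {'mtx': array([[467.38985701,   0.        , 279.10999965],
       [  0.        , 467.38985701, 209.85795611],
       [  0.        ,   0.        ,   1.        ]]), 'world_to_cam': array([[ 0.48051475, -0.87691906, -0.01088797, -0.27636665],
       [-0.42395099, -0.22140336, -0.87820619,  0.31793348],
       [ 0.76770511,  0.42660699, -0.47815828,  0.53613102],
       [ 0.        ,  0.        ,  0.        ,  1.        ]])}
side {'mtx': array([[441.57600189,   0.        , 276.02788735],
       [  0.        , 441.57600189, 219.3513867 ],
       [  0.        ,   0.        ,   1.        ]]), 'world_to_cam': array([[-0.95817241, -0.28612376, -0.00623075,  0.53656509],
       [-0.19727221,  0.67608558, -0.70992391,  0.17329344],
       [ 0.20733862, -0.67900035, -0.70425082,  0.79343285],
       [ 0.        ,  0.        ,  0.        ,  1.        ]])}
wrist {'mtx': array([[309.15910668,   0.        , 279.56974301],
       [  0.        , 309.15910668, 206.4705775 ],
       [  0.        ,   0.        ,   1.        ]]), 'mount': array([[ 9.99999872e-01,  2.92228832e-04,  4.14223971e-04,
  
[... 304 characters left out ...]
ositions': array([-1.18888182,  0.32166412, -0.07007504,  1.45137611,  0.02259648,
        1.37078575, -0.05689939]), 'qvel': array([-1.74398151e-03, -1.79663804e-03, -5.97406762e-04, -5.39626089e-03,
       -2.17924893e-03, -3.38263428e-05, -1.84891105e-04]), 'effort': array([ 1.92998249e-05, -4.94092441e+01, -3.82663915e-01, -3.14685345e+01,
        1.31036449e-02,  8.17982596e-03, -3.09874929e-05]), 'tool_pos': array([0.23370691, 0.60637961, 0.40387645]), 'tool_rot': array([ 2.58947615e+00,  1.77725730e+00, -1.79558155e-03]), 'wrist_force': array([-0.80600748,  0.40334494, -0.99800006]), 'moment': array([-0.00331017, -0.01449725, -0.04132335]), 'gripper_width': 0.08546502174817376} 0.1734
```

View pics/scene0.png

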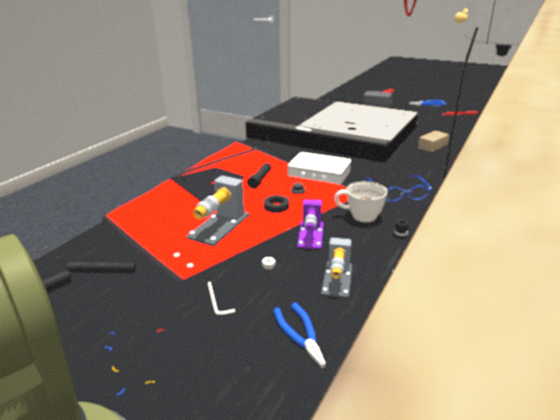

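View pics/side0.png

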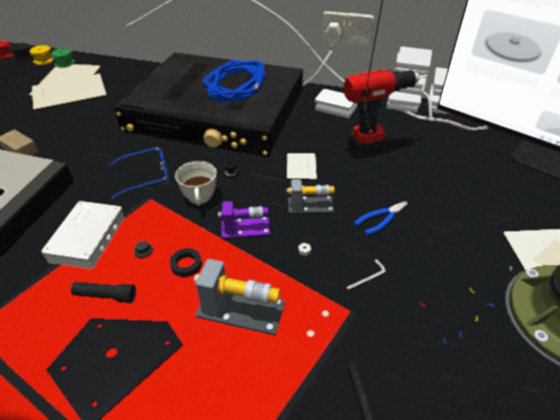

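View pics/wrist0.png

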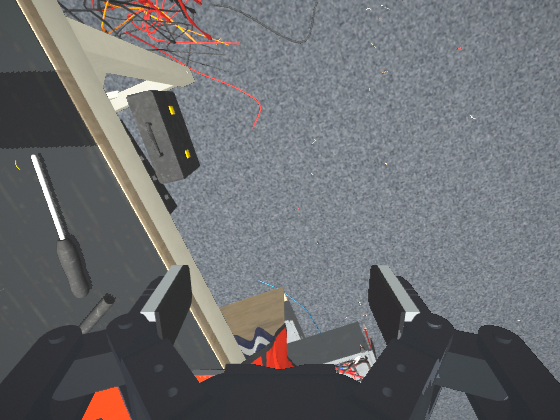

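The scene view shows three candidates: the large coupler on the red mat (scene 212,205; side 245,288), the small grey/brass one (scene 338,262; side 312,192), and a purple look-alike (scene 311,222; side 245,215). The one on the mat fits because it's the biggest and has a grey block and a brass barrel. I'll confirm that in a crop and measure it.

```bash
cat >> h.py <<'E'
def cloud(n,d):
    c=camera_params(n);K=c["mtx"];v,u=np.mgrid[:420,:560]
    P=np.stack([(u-K[0,2])/K[0,0]*d,(v-K[1,2])/K[1,1]*d,d],-1)
    W=np.linalg.inv(c["world_to_cam"]);return P@W[:3,:3].T+W[:3,3]
E
python3 - <<'E'
from h import *
for n,(x,y,w,h),(x2,y2,w2,h2) in(("scene",(180,165,80,85),(310,225,60,80)),("side",(185,250,110,90),(270,165,80,60))):
    f=np.load(n+"0.npz");im,d=f["im"],f["d"];W=cloud(n,d)
    a=cv2.resize(im[y:y+h,x:x+w],(390,390),interpolation=2);b=cv2.resize(im[y2:y2+h2,x2:x2+w2],(390,390),interpolation=2)
    cv2.imwrite(f"pics/{n}_crop.png",np.hstack([a,b])[...,::-1])
    hsv=cv2.cvtColor(im,cv2.COLOR_RGB2HSV)
    for nm,(x,y,w,h) in(("L",(x,y,w,h)),("S",(x2,y2,w2,h2))):
        m=np.zeros(d.shape,bool);m[y:y+h,x:x+w]=1
        br=m&(hsv[...,0]>15)&(hsv[...,0]<32)&(hsv[...,1]>130)&(d>0)&(W[...,2]>.02)
        st=m&(hsv[...,1]<60)&(d>0)&(W[...,2]>.02)
        for k,q in(("brass",br),("grey",st)):
            p=W[q];v_,u_=np.nonzero(q)
            print(n,nm,k,q.sum(),"px",u_.mean().round(),v_.mean().round(),"med",np.median(p,0).round(4),"p5",np.percentile(p,3,0).round(3),"p95",np.percentile(p,97,0).round(3))
            if k=="brass":
                c=np.cov(p[:,:2].T);w_,V=np.linalg.eigh(c);print("  ax",V[:,1],np.sqrt(w_))
E
```

```text
scene L brass 274 px 214.0 201.0 med [0.5792 0.1486 0.0763] p5 [0.509 0.142 0.061] p95 [0.61  0.164 0.083]
  ax [-0.99984472  0.01762196] [0.00741228 0.03998162]
scene L grey 986 px 228.0 195.0 med [0.614  0.1438 0.0736] p5 [0.527 0.127 0.022] p95 [0.787 0.187 0.097]
scene S brass 157 px 338.0 261.0 med [ 0.5241 -0.1558  0.0532] p5 [ 0.475 -0.171  0.041] p95 [ 0.543 -0.138  0.057]
  ax [-0.95435718 -0.29866767] [0.00500685 0.0286518 ]
scene S grey 493 px 340.0 252.0 med [ 0.5445 -0.1544  0.0566] p5 [ 0.488 -0.17   0.023] p95 [ 0.563 -0.127  0.066]
side L brass 553 px 241.0 288.0 med [0.5845 0.1649 0.0792] p5 [0.51  0.151 0.066] p95 [0.612 0.173 0.084]
  ax [-0.99912516 -0.04182002] [0.00638648 0.03501615]
side L grey 1566 px 223.0 287.0 med [0.6167 0.171  0.0824] p5 [0.528 0.134 0.022] p95 [0.656 0.189 0.097]
side S brass 154 px 311.0 190.0 med [ 0.5269 -0.1435  0.0521] p5 [ 0.477 -0.163  0.042] p95 [ 0.567 -0.131  0.057]
  ax [-0.95258092 -0.30428537] [0.00404483 0.02616259]
side S grey 397 px 305.0 191.0 med [ 0.547  -0.1358  0.0545] p5 [ 0.489 -0.16   0.023] p95 [ 0.565 -0.119  0.066]
```

```bash
python3 - <<'E'
import cv2,numpy as np
a=[cv2.imread(f"pics/{n}_crop.png") for n in("scene","side")]
cv2.imwrite("pics/crops.png",cv2.resize(np.vstack(a),(600,600)))
E
```

```text
(no output)
```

View pics/crops.png

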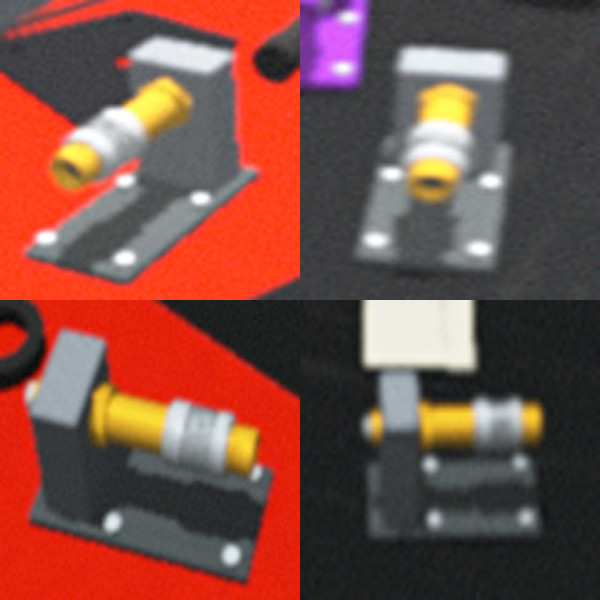

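The crop confirms it: the coupler on the mat has its block top at z≈0.097, against 0.066 for the other. Next I'll fit the sleeve and its axis.

```bash
python3 - <<'E'
from h import *
from scipy.optimize import least_squares
A=[];B=[];T=[]
for n,(x,y,w,h) in(("scene",(180,165,80,85)),("side",(185,250,110,90))):
    f=np.load(n+"0.npz");im,d=f["im"],f["d"];W=cloud(n,d);hsv=cv2.cvtColor(im,cv2.COLOR_RGB2HSV)
    m=np.zeros(d.shape,bool);m[y:y+h,x:x+w]=1;m&=(d>0)
    g=m&(hsv[...,1]<70)
    sl=W[g&(W[...,2]>.05)&(W[...,2]<.092)&(W[...,0]<.59)&(W[...,0]>.505)&(abs(W[...,1]-.16)<.03)]
    br=W[m&(hsv[...,0]>15)&(hsv[...,0]<32)&(hsv[...,1]>130)&(W[...,2]>.05)&(W[...,0]>.5)&(W[...,0]<.605)]
    tp=W[m&(W[...,2]>.094)&(W[...,2]<.1)]
    print(n,len(sl),sl.min(0),sl.max(0),"top",len(tp),cv2.minAreaRect((tp[:,:2]*1000).astype(np.float32)))
    print("sleeve x hist",np.histogram(sl[:,0],np.arange(.5,.6,.005)))
    for P,r,nm in((sl,None,"sleeve"),(br,None,"brass")):
        def res(q,P=P):
            y=q[0]+q[1]*(P[:,0]-.55); c=np.cos(np.arctan(q[1]))
            return np.hypot((P[:,1]-y)*c,P[:,2]-.07)-q[2]
        s=least_squares(res,[.16,0,.015],loss="soft_l1",f_scale=.001);print(nm,s.x,np.degrees(np.arctan(s.x[1])),np.sqrt(np.mean(s.fun**2)))
    A.append(sl);B.append(br)
for P in(np.vstack(A),np.vstack(B)):
        def res(q,P=P):
            y=q[0]+q[1]*(P[:,0]-.55); c=np.cos(np.arctan(q[1]))
            return np.hypot((P[:,1]-y)*c,P[:,2]-.07)-q[2]
        s=least_squares(res,[.16,0,.015],loss="soft_l1",f_scale=.001);print("both",s.x,np.degrees(np.arctan(s.x[1])))
E
```

```text
scene 223 [0.52363797 0.13639474 0.05843364] [0.57050166 0.16325485 0.08673364] top 162 ((628.4849243164062, 155.9366912841797), (32.80202102661133, 58.97800827026367), 0.2801838517189026)
sleeve x hist (array([ 0,  0,  0,  0, 16, 37, 22, 25, 27, 23, 31, 24, 16,  1,  1,  0,  0,
        0,  0]), array([0.5  , 0.505, 0.51 , 0.515, 0.52 , 0.525, 0.53 , 0.535, 0.54 ,
       0.545, 0.55 , 0.555, 0.56 , 0.565, 0.57 , 0.575, 0.58 , 0.585,
       0.59 , 0.595]))
sleeve [ 0.15390308 -0.00284229  0.01524568] -0.16285064245564151 0.0014907812297826387
brass [0.15345112 0.0263695  0.0109914 ] 1.5105109970483612 0.001674387879667776
side 467 [0.5081104  0.14368748 0.05897197] [0.56803115 0.17550876 0.08822394] top 468 ((627.8448486328125, 160.3640899658203), (31.58794403076172, 58.088783264160156), 1.9890706539154053)
sleeve x hist (array([ 0,  6,  0,  0,  8, 59, 53, 63, 56, 56, 58, 55, 45,  8,  0,  0,  0,
        0,  0]), array([0.5  , 0.505, 0.51 , 0.515, 0.52 , 0.525, 0.53 , 0.535, 0.54 ,
       0.545, 0.55 , 0.555, 0.56 , 0.565, 0.57 , 0.575, 0.58 , 0.585,
       0.59 , 0.595]))
sleeve [0.15783941 0.04316219 0.01523173] 2.471477600327807 0.0013666152179013303
brass [0.15780563 0.03408716 0.0115312 ] 1.952294598019978 0.0012329337865433173
both [0.15642998 0.0380282  0.01601486] 2.177805950191592
both [0.15627669 0.03486129 0.01228686] 1.9965963298865474
```

Request:
{"fn": "servo_tool", "kwargs": {"steps": [0,0,0,0,0,-7.7,0.085,0,0,0,0,0,-7.7,0.085,0,0,0,0,0,-7.7,0.085,-0.038,0.0245,0,0,0,0,0.085,-0.038,0.0245,0,0,0,0,0.085,-0.038,0.0245,0,0,0,0,0.085,-0.038,0.0245,0,0,0,0,0.085,-0.038,0.0245,0,0,0,0,0.085]}}

```text
time: 0.95
tool_pos: [0.3636, 0.4192, 0.4045]
tool_rot: [2.182, 2.26, -0.0]
wrist_force: [1.3, 0.1, -0.0]
gripper_width: 0.0847
```

Request:
{"fn": "servo_tool", "kwargs": {"steps": [-0.038,0.0245,0,0,0,0,0.085,-0.038,0.0245,0,0,0,0,0.085,-0.038,0.0245,0,0,0,0,0.085,-0.038,0.0245,0,0,0,0,0.085,-0.038,0.0245,0,0,0,0,0.085,-0.038,0.0245,0,0,0,0,0.085,-0.038,0.0245,0,0,0,0,0.085,0,0,0,0,0,0,0.085]}}

```text
time: 1.75
tool_pos: [0.5467, 0.1536, 0.4046]
tool_rot: [2.192, 2.245, -0.003]
wrist_force: [-0.1, 0.1, -0.1]
gripper_width: 0.0846
```

```bash
cat > w.py <<'E'
from h import *
import sys
from scipy.spatial.transform import Rotation as Ro
s=read_state();im,d=get_image("wrist");cv2.imwrite(sys.argv[1],im[...,::-1])
p,R=s["tool_pos"],Ro.from_rotvec(s["tool_rot"]).as_matrix()
print(s["time"],p,"yaw x",np.degrees(np.arctan2(R[1,0],R[0,0])),"z",R[:,2],s["wrist_force"],s["gripper_width"])
c=camera_params("wrist");K=c["mtx"];v,u=np.mgrid[:420,:560]
P=np.stack([(u-K[0,2])/K[0,0]*d,(v-K[1,2])/K[1,1]*d,d],-1);M=c["mount"]
W=(P@M[:3,:3].T+M[:3,3])@R.T+p
hsv=cv2.cvtColor(im,cv2.COLOR_RGB2HSV)
roi=(d>0)&(W[...,0]>.5)&(W[...,0]<.6)&(abs(W[...,1]-.156)<.03)&(W[...,2]>.05)&(W[...,2]<.1)
sl=W[roi&(hsv[...,1]<70)]
if len(sl)>20:
    print("sleeve",len(sl),np.percentile(sl,[2,50,98],axis=0).round(4))
    for a in np.arange(.5,.6,.01):
        q=W[roi&(W[...,0]>a)&(W[...,0]<a+.01)]
        if len(q)>10: print(a.round(2),len(q),np.percentile(q[:,1],[3,97]).round(4),q[:,2].max().round(4))
t=np.array([.545,.156,.225]);print("tool delta to target",R.T@(t-p))
E
python3 w.py pics/w1.png
```

```text
1.75 [0.5466712  0.15359347 0.40461779] yaw x 91.3621408980701 z [ 0.0017974  -0.00411383 -0.99998992] [-0.10400521  0.07072442 -0.10306028] 0.0846173281231928
sleeve 1318 [[0.526  0.1391 0.0715]
 [0.5444 0.1549 0.0838]
 [0.5645 0.1706 0.0871]]
0.5 26 [0.1496 0.165 ] 0.0807
0.51 305 [0.1425 0.1654] 0.0837
0.52 341 [0.1405 0.169 ] 0.088
0.53 317 [0.1398 0.1696] 0.0887
0.54 327 [0.1398 0.1706] 0.0874
0.55 331 [0.14   0.1702] 0.0876
0.56 223 [0.1402 0.1697] 0.0879
0.57 224 [0.1445 0.168 ] 0.0839
0.58 216 [0.1446 0.1683] 0.0835
0.59 218 [0.1447 0.1688] 0.0841
tool delta to target [ 0.00319194 -0.00191869  0.17960308]
```

View pics/w1.png

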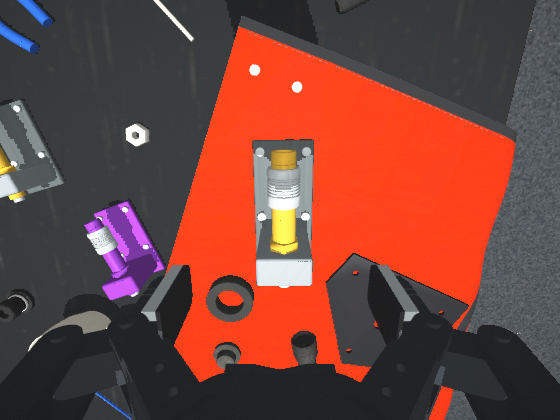

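The wrist view shows the large sleeve at (283,185), centred at about (0.545, 0.155) with its axis in line with the tool. Descending.

Request:
{"fn": "servo_tool", "kwargs": {"steps": [0.002,-0.002,0.03,0,0,0,0.085,0,0,0.03,0,0,0,0.085,0,0,0.03,0,0,0,0.085,0,0,0.03,0,0,0,0.085,0,0,0.03,0,0,0,0.085,0,0,0.02,0,0,0,0.085,0,0,0.01,0,0,0,0.085,0,0,0,0,0,0,0.085], "grip_force": 40}}

```text
time: 2.6
tool_pos: [0.5406, 0.164, 0.2233]
tool_rot: [-2.179, -2.261, 0.004]
wrist_force: [-0.4, 0.1, 0.5]
gripper_width: 0.0854
```

```bash
python3 w.py pics/w2.png; python3 - <<'E'
from h import *
im,d=get_image("side");cv2.imwrite("pics/s2.png",cv2.resize(im[200:360,140:340],(800,600))[...,::-1])
E
```

```text
2.6 [0.5405681  0.16404199 0.2233286 ] yaw x 92.11487153340057 z [-2.98934154e-03 -6.61442024e-04 -9.99995313e-01] [-0.35655527  0.07609038  0.53609156] 0.08538147216095986
sleeve 6176 [[0.5255 0.1396 0.0719]
 [0.5418 0.1559 0.0839]
 [0.5631 0.1708 0.0869]]
0.5 257 [0.1449 0.1654] 0.0828
0.51 1968 [0.1433 0.1652] 0.0835
0.52 2062 [0.1402 0.1693] 0.0877
0.53 1389 [0.1399 0.17  ] 0.0875
0.54 1505 [0.1403 0.1706] 0.0882
0.55 1449 [0.1405 0.1707] 0.0878
0.56 600 [0.1411 0.1706] 0.0875
0.57 392 [0.1447 0.1679] 0.0829
tool delta to target [-0.00820098  0.00412707 -0.00167932]
```

View pics/w2.png

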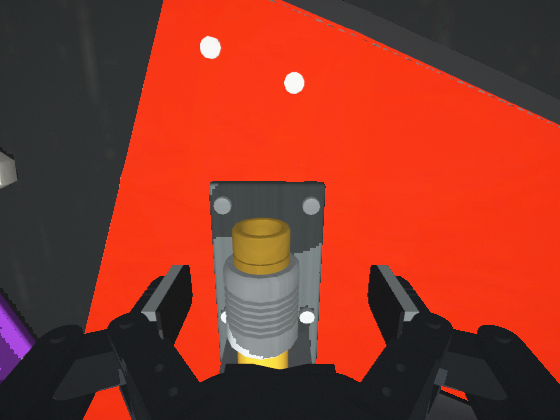

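View pics/s2.png

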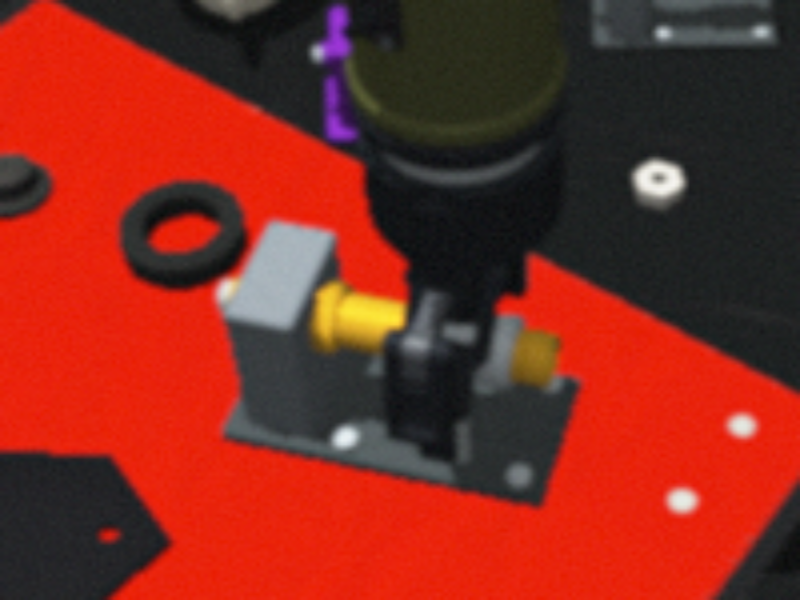

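The wrist view shows the sleeve between the pads at (261,305), about 8 mm off to one side, and the side view shows the fingers straddling it. I'll correct the offset before closing.

Request:
{"fn": "servo_tool", "kwargs": {"steps": [-0.0085,0.004,-0.001,0,0,0,0.085,0,0,0,0,0,0,0.085,0,0,0,0,0,0,0.085,0,0,0,0,0,0,0.085]}}

```text
time: 3.1
tool_pos: [0.5461, 0.1547, 0.2262]
tool_rot: [2.182, 2.26, 0.001]
wrist_force: [0.2, -0.1, 0.6]
gripper_width: 0.085
```

```bash
python3 w.py pics/w3.png
```

```text
3.1 [0.54607281 0.15473716 0.22618596] yaw x 92.00802942652943 z [ 7.01160231e-04  4.90651492e-04 -9.99999634e-01] [ 0.18834114 -0.14765189  0.55161255] 0.08496415793948027
sleeve 6121 [[0.5255 0.1394 0.0724]
 [0.5428 0.1549 0.0839]
 [0.5632 0.1706 0.0869]]
0.5 225 [0.1447 0.1653] 0.0835
0.51 1897 [0.143 0.165] 0.0838
0.52 1999 [0.14   0.1692] 0.0881
0.53 1405 [0.1395 0.1697] 0.0876
0.54 1473 [0.1399 0.1703] 0.088
0.55 1454 [0.14   0.1704] 0.0877
0.56 657 [0.1406 0.1701] 0.0875
0.57 842 [0.1448 0.1671] 0.0834
0.58 319 [0.1442 0.168 ] 0.0829
tool delta to target [ 0.0012991  -0.00102875  0.00118583]
```

Request:
{"fn": "servo_tool", "kwargs": {"steps": [0,0,0.003,0,0,0,0.06,0,0,0,0,0,0,0.04,0,0,0,0,0,0,0.02,0,0,0,0,0,0,0.02,0,0,0,0,0,0,0.02,0,0,0,0,0,0,0.02,0,0,0,0,0,0,0.02], "grip_force": 60}}

```text
time: 3.85
tool_pos: [0.5458, 0.1557, 0.223]
tool_rot: [-2.18, -2.261, -0.002]
wrist_force: [-1.3, 3.3, 2.0]
gripper_width: 0.0328
```

Request:
{"fn": "servo_tool", "kwargs": {"steps": [0,0.004,0,0,0,0,0.02,0,0.004,0,0,0,0,0.02,0,0.004,0,0,0,0,0.02,0,0.004,0,0,0,0,0.02,0,0.001,0,0,0,0,0.02,0,0,0,0,0,0,0.02]}}

```text
time: 4.45
tool_pos: [0.5615, 0.1562, 0.2229]
tool_rot: [-2.178, -2.258, 0.005]
wrist_force: [-9.9, 2.8, 9.3]
gripper_width: 0.0326
```

```bash
python3 w.py pics/w4.png; python3 - <<'E'
from h import *
im,d=get_image("side");cv2.imwrite("pics/s4.png",cv2.resize(im[200:360,140:340],(800,600))[...,::-1])
E
```

```text
4.45 [0.5614604  0.15623592 0.22289864] yaw x 92.07114647552193 z [-5.31003531e-03  6.58722226e-04 -9.99985685e-01] [-9.90258064  2.83421262  9.25007857] 0.032563625044836654
sleeve 10269 [[0.5405 0.128  0.0614]
 [0.5532 0.1556 0.084 ]
 [0.5774 0.183  0.0983]]
0.5 192 [0.145  0.1652] 0.0825
0.51 1972 [0.1429 0.1651] 0.0836
0.52 1419 [0.1431 0.1656] 0.0841
0.53 1346 [0.1436 0.1666] 0.0851
0.54 3439 [0.1314 0.1823] 0.1
0.55 3631 [0.1272 0.1834] 0.1
0.56 1960 [0.138  0.1733] 0.0946
0.57 1292 [0.1397 0.1722] 0.0889
0.58 586 [0.1456 0.1674] 0.0851
0.59 422 [0.1446 0.1682] 0.0838
tool delta to target [ 0.00036091 -0.01646904 -0.00201408]
```

View pics/s4.png

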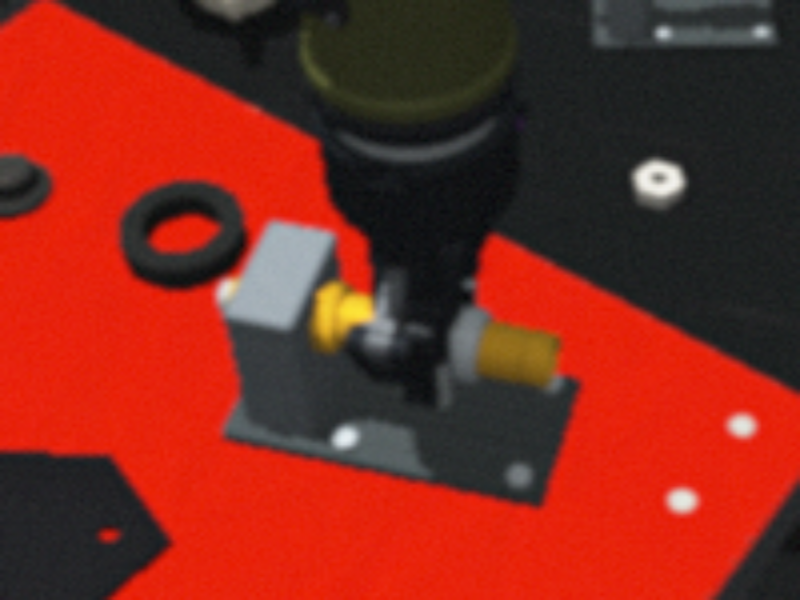

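View pics/w4.png

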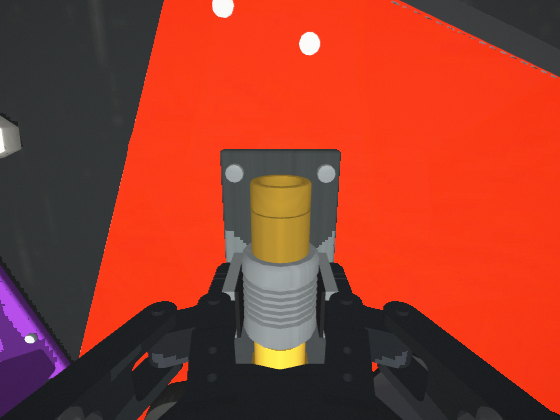

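Both views show the sleeve back about 16 mm: its front edge went from x≈0.525 to 0.541, with a pull of about 10 N. I'll go on to the stop and hold there.

Request:
{"fn": "servo_tool", "kwargs": {"steps": [0,0.002,0,0,0,0,0.02,0,0.001,0,0,0,0,0.02,0,0,0,0,0,0,0.02,0,0,0,0,0,0,0.02,0,0,0,0,0,0,0.02]}}

```text
time: 5.05
tool_pos: [0.5641, 0.1563, 0.2229]
tool_rot: [-2.177, -2.258, 0.006]
wrist_force: [-9.4, 3.4, 10.1]
gripper_width: 0.0326
```

```bash
python3 w.py pics/w5.png
```

```text
5.05 [0.56407206 0.15633512 0.22289343] yaw x 92.07770386909661 z [-6.12282928e-03  5.73847695e-04 -9.99981091e-01] [-9.41956351  3.35009779 10.09823867] 0.03263686619589626
sleeve 10269 [[0.543  0.128  0.0614]
 [0.5557 0.1556 0.084 ]
 [0.5798 0.1831 0.0983]]
0.5 186 [0.1473 0.1652] 0.0827
0.51 1963 [0.143  0.1652] 0.0837
0.52 1452 [0.1432 0.1656] 0.0837
0.53 1340 [0.1434 0.1661] 0.0836
0.54 2272 [0.1402 0.1783] 0.1
0.55 4566 [0.1274 0.1837] 0.1
0.56 1956 [0.1379 0.1734] 0.0952
0.57 1701 [0.1394 0.1723] 0.093
0.58 540 [0.1433 0.168 ] 0.087
0.59 631 [0.1452 0.168 ] 0.0833
tool delta to target [ 0.00035823 -0.01908416 -0.00198995]
```

The sleeve is at the stop, about 18 mm back, and has been held for more than 0.2 s. Releasing now.

Request:
{"fn": "servo_tool", "kwargs": {"steps": [0,0,0,0,0,0,0.085,0,0,0,0,0,0,0.085,0,0,0,0,0,0,0.085,0,0,0,0,0,0,0.085,0,0,0,0,0,0,0.085,0,0,0,0,0,0,0.085]}}

```text
time: 5.7
tool_pos: [0.566, 0.1553, 0.2227]
tool_rot: [2.182, 2.26, -0.0]
wrist_force: [0.2, -0.5, -0.2]
gripper_width: 0.0848
```

Request:
{"fn": "servo_tool", "kwargs": {"steps": [0,0,-0.02,0,0,0,0.085,0,0,-0.03,0,0,0,0.085,0,0,-0.03,0,0,0,0.085,0,0,-0.03,0,0,0,0.085,0,0,-0.03,0,0,0,0.085,0,0,0,0,0,0,0.085,0,0,0,0,0,0,0.085]}}

```text
time: 6.4
tool_pos: [0.566, 0.1555, 0.3634]
tool_rot: [2.181, 2.26, 0.003]
wrist_force: [-0.2, 0.0, 0.3]
gripper_width: 0.085
```

```bash
python3 w.py pics/w6.png; python3 - <<'E'
from h import *
im,d=get_image("side");cv2.imwrite("pics/s6.png",im[...,::-1])
E
```

```text
6.4 [0.56602398 0.15549596 0.36341889] yaw x 92.03046817179636 z [ 1.57711338e-03  7.06197258e-04 -9.99998507e-01] [-0.15734343  0.04801867  0.26473042] 0.08500730245328522
sleeve 1819 [[0.526  0.1394 0.0728]
 [0.5442 0.155  0.0838]
 [0.5642 0.1707 0.0871]]
0.5 23 [0.1494 0.1652] 0.0786
0.51 416 [0.1427 0.1651] 0.0836
0.52 461 [0.1405 0.1688] 0.0881
0.53 447 [0.1399 0.17  ] 0.0879
0.54 456 [0.14   0.1704] 0.0882
0.55 454 [0.1402 0.1705] 0.0878
0.56 318 [0.1405 0.1697] 0.0872
0.57 301 [0.1442 0.1679] 0.0838
0.58 297 [0.1445 0.1683] 0.0833
0.59 279 [0.1455 0.1681] 0.0833
tool delta to target [ 0.00115867 -0.02121453  0.13838588]
```

View pics/s6.png

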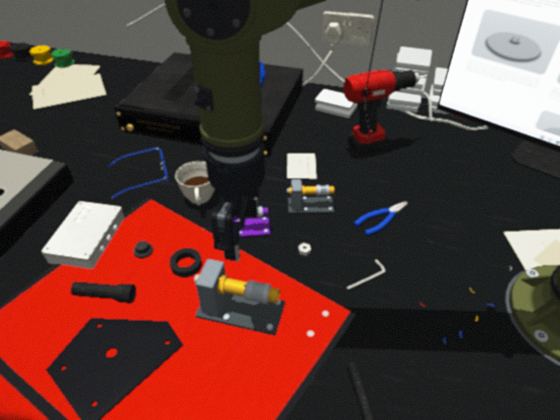

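View pics/w6.png

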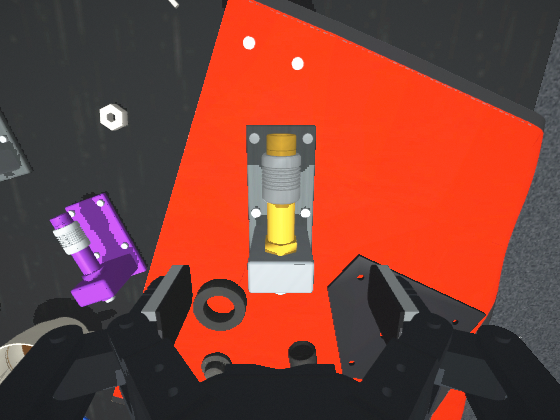

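The sleeve is home again: its x range is 0.526–0.564, the same as before the pull (wrist view 281,178). The small coupler (side view 312,192) hasn't been touched, and the arm is clear.

```bash
python3 -c "
from plant import *
print(close_job())"
```

```text
the job is handed in; nothing more can be done
None
```

I pulled the large coupler's sleeve back to its stop, held it there, let go, and it returned to its home position. The job is handed in at about 6.5 s of the 32 s allowed.

- **Pull and hold:** I gripped the sleeve across y and pulled it about 18 mm by the camera measurement. The force along the pull was about 9–10 N, which matches the spring at its stop. It stayed past 12 mm for well over 0.2 s.
- **Release:** I opened the fingers fully in one go. The wrist camera then measured the sleeve at x 0.526–0.564, the same as before the pull.
- **Clearance:** The arm ended about 140 mm above its grip height with the wrist force near zero. I didn't touch the small coupler or the purple look-alike.
- **What went off:** After the descent the tool was about 8 mm to one side, so I re-centred it before closing the fingers.
- **Not measured:** I had no reading of the sleeve's speed as it snapped forward, so the 0.1 m/s requirement is not confirmed.

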